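# Unpin the serving tongs and lift the persimmon cake with them

## Robot

A 7-joint arm with a two-finger parallel gripper is mounted at the origin on the work surface; the furniture and walls round the work are solid. World frame = base frame: x ahead of the robot, y to its left, z up, the work surface at z = 0. Lengths are in m, angles in rad, forces in N, time in s.
With the tool pointing down it reaches from about 0.4 to 0.875 m from the base axis. Payload 19.3 kg.
Tool frame: the origin (TCP) lies on the centre line of the jaws, within the pads' length; the fingertips stand 25 mm ahead of it and the grasp point (between the pads) lies 6 mm ahead of it (tips_ahead is the distance from the TCP to the fingertips, in m); z points along the fingers, y is the direction in which the jaws open and shut (so a half turn about z gives the same grasp; the last joint's range is limited). The gripper opens to 85 mm and grips with 20 to 120 N. Pads are 22 mm wide; open, the fingers measure 114 mm over their backs; the gripper's body (76 mm by 85 mm) begins 54 mm behind the grasp point. The pads swing forward as they close: fully open they stand 13 mm farther back than shut.
Start: joints at [-1.344, 0.521, -0.036, 1.599, 0.021, 1.021, -0.113], TCP at [0.183, 0.598, 0.256] pointing down, gripper open.
Joint ranges: [-2.91, 2.91], [-0.3, 2.13], [-1.5, 1.42], [0.17, 2.43], [-1.26, 4.41], [0.16, 1.93], [-2.52, 2.52]. Speed limits (rad/s): [1.89, 1.89, 2.39, 2.39, 3.01, 3.01, 3.01].

## Interface

Orientations are given as [roll, pitch, yaw] about the fixed x, y, z axes, in that order (R = Rz(yaw) Ry(pitch) Rx(roll)).
In Python, from workcell import observe, grab_frame, job_done, outline_of, tips_ahead gives the robot as it stands. The module is installed in compiled form; this text tells all that it offers.
- The arm moves only by the tool move_arm, never from a script. Its argument "motion" is a list of rows, each a list of 2 entries, a list of its own where there are three numbers: the shift along the world's x, y, z in mm, then the turn, a rotation vector about the world's x, y, z in rad. A call has 1 to 12 rows; each row is the pose to reach, as a shift and turn from the pose commanded when the call began; what a row does not reach only later rows make up. A row lasts 1/8 s, in which the tool goes at most 62.5 mm and 10.7 degrees, less where a joint would pass 70% of its speed; a pose out of reach is approached as far as the arm can. A call with a gripper value outside its range is refused whole. "jaw" is the finger opening in mm, from 0 to 85.4, set as the call begins (left out, the last holds). The fingers move at their own pace and stop on an object; "grip_force" is the grip in N (left out, the last holds). Time passes only in rows, so rows that repeat a pose let the fingers close. It gives the time, the measured TCP pose, the force and the opening at its end, in the units of the state.
- observe(): the state, without advancing time (a new reading comes with each control period).
- grab_frame(name): name is "scene" or "top" or "wrist"; returns a dict with "frame" (480x640x3 uint8, red, green, blue), "fx", "fy", "cx", "cy" (pixels), "T" (4x4, takes a point from camera to world coordinates); the wrist camera has in their place "mount" (4x4, takes a point from camera to tool coordinates, whose origin is the TCP and whose axes are the flange's). Camera axes: x right, y down, z forward; pixel columns grow to the right and rows downward; lengths in m; the calibration is good to about 2 mm. The wrist camera is an equidistant fisheye: a pixel r from the principal point sees the ray r / f radians off the axis. A picture is of the moment at which its call begins: read the wrist's pose just before it. There is no depth.
- job_done(): hands the job in, once; it reports no verdict.
Trained networks look in the newest picture that a camera, given by its name, has taken for a name from the list of things; names that differ only in an ending like _2 or _b are one class to them, and where a whole thing is asked for, a point or a joint stands for the part that bears it (a point fixed in the world has none). Each returns a list of dicts, best first, with "score" (0 to 1); they miss things now and then, are a little off and sometimes report something else, mostly with a low value. They report only what shows in the picture. A call takes as long as a camera call. They do not tell look-alikes from the thing itself.
- outline_of(label, camera): "pixels" (480x640 bool, what is visible of it) and "pixel" ([column, row] in pixels, amid what is visible of it).
The state is a dict: "clock": time; "qpos": joint angles; "qd": joint speeds; "joint_efforts": joint torques, N m; "position": TCP position; "tool_rot": TCP orientation; "force": force on the tool from outside, world axes, zero at the start; "moment": the same for the moment, N m; "grip_width": finger opening in m.
Only numpy, scipy, OpenCV 4.12 (cv2) and the standard library are available. Lean on these libraries where they do the work, as an engineer would, in place of code of your own. Each camera call takes 0.05 s, during which the arm holds its last target.

## Task

Park the locking pin of the tongs dock: pull it up out of its bore and set it upright into the notch in the side of the dock, down on its collar, and let go. Then take the tongs, slide them out of the dock and close them on the round persimmon-shaped rice cake, without touching that cake with the gripper or shifting the half-moon cakes beside it. Lift the cake and finish while still holding it in the closed tongs, at rest about 15 cm above the table.

Things in the scene. Friction and masses are not known exactly. Their poses are not given: they have to be found in the camera images.
- dock: tongs dock, wood and steel, fixed to the table. Origin on the table straight under the bore; z up; +x is the way the tongs point and slide out. Body 56 x 56 mm round the origin, 64 mm high, on a low 90 x 56 mm foot; the tongs' tail lies in a slot (z 42 to 54 mm, 32 mm wide, open to +x only, roofed by a steel plate). On its +y side a steel wing (y 28 to 60 mm, z 34 to 64 mm) has the parking notch.
- bore (a point): centre of the bore's mouth on the dock's top, 64 mm above the table; the bore is vertical, 12 mm wide (square below the roof plate), and passes through the roof plate, the tail's eye and 36 mm into the block (bottom at z = 6 mm).
- notch (a point): centre of the parking notch at the top of the wing, 46 mm from the bore towards the dock's +y, 64 mm above the table. The notch is a slot 12 mm wide along the dock's x, open above, below and towards +y; its closed end lies 6 mm from this point. The parked pin stands here upright with its collar on the top of the wing.
- pin: locking pin, 50 g, loose. Origin at the underside of its collar, z up along the pin. Below the origin a shaft 8 mm thick and 45 mm long with round tip; above it the collar (20 mm across, 4 mm thick), a thin neck to 12 mm and a black knob 18 mm across from 12 to 38 mm above the origin. It starts in the bore, collar on the roof plate.
- tongs: sprung steel serving tongs, 0.11 kg, level in the dock. Origin between the pivots, at the level of the paddles' lower edges (on the table at the start); +x to the tips. Arms 41 to 61 mm above that level, so they pass over low cakes; paddles at their ends, 34 mm long, 0 to 60 mm high, 80 mm apart inside when open, outer faces at most 86 mm apart.
- tongs_grip (a point): where to squeeze the tongs: midway between the black grip pads on the outsides of the arms, 84 mm ahead of the origin, 51 mm above the paddles' lower edges (pads 36 mm long, 20 mm tall, facing the tongs' +y and -y). 59 mm wide over the pads when open, about 44 mm when closed on the cake. The pads are parallel at about 52 mm: carry so. Near the centre of mass.
- tongs_mouth (a point): midway between the paddles, 163 mm ahead of the origin (79 mm ahead of tongs_grip) and 16 mm above the paddles' lower edges: here the middle of the cake should be. The gap here is 80 mm when open, 67 mm when the pads are squeezed to 52 mm.
- tongs_left (a joint): angle (rad) by which each arm of the tongs has closed: 0 open, about 0.09 on the cake, 0.15 at the stop. Both arms move alike. A spring opens them: at the pads about 8 N each when open, 12 N when closed on the cake.
- cake: the persimmon-shaped rice cake with leaf on top, round, 50 x 48 mm across, 41 mm high with its leaf (firm body to 34 mm), 24 g; origin at the centre of its underside, z up. The only cake with a leaf (a plain yellow ball near the robot is no cake).
- half_moon_a: half-moon rice cake, 43 x 58 x 24 mm, not to be disturbed; origin at the centre of its underside, long axis y.
- half_moon_b: half-moon rice cake, 44 x 53 x 22 mm, not to be disturbed; origin as above.
- tongs_eye (a point): eye of the tongs' tail, 62 mm behind the tongs' origin, 45 mm above the paddles' lower edges: at the start in the dock's slot, under the bore. The tail is 24 mm wide, 6 mm thick and ends 15 mm behind this point, so the tongs must slide at least 45 mm along the dock's +x before they can rise; the slot leaves about 6 mm of height.
Things that resemble listed ones, but are neither listed nor needed, are in the scene too. What is shaped like the pin but pink or turquoise is not meant.

How it is judged:
On the way, in this order (a step that is already met when the one before it is completed fails the run):
1. the pin stands parked in the notch, let go, while the tongs are still in the dock (horizontal distance between pin and notch below 0.008 m and distance between pin and notch below 0.01 m and angle between pin's own z axis and vertical below 0.15 rad and contact force between the fingers and pin below 0.1 N and x of tongs in the frame of dock below 0.085 m), for 0.2 s.
2. the tongs have been slid out of the dock (x of tongs in the frame of dock above 0.106 m), for 0.1 s.
At the end, for the whole second after the job is handed in: The robot holds the tongs closed (joint over 0.04) on the persimmon cake: underside over 100 mm above the table, within 45 mm of tongs_mouth, gripped, slower than 0.05 m/s; the pin stands in the notch (origin within 10 mm of its point, 8 mm sideways, tilt under 0.15 rad) (height (world z) of cake above 0.1 m and distance between cake and tongs_mouth below 0.045 m and contact force between tongs and cake above 0.3 N and value of joint tongs_left above 0.04 rad and contact force between the fingers and tongs above 1 N and linear speed of cake below 0.05 m/s and horizontal distance between pin and notch below 0.008 m and distance between pin and notch below 0.01 m and angle between pin's own z axis and vertical below 0.15 rad); the arm keeps its last pose, push and grip.
It fails at once if the gripper or arm touches the persimmon cake (contact force between any of the fingers, the arm and cake above 0.5 N).
It fails at once if a half-moon cake is shifted by more than 30 mm (distance of any of half_moon_a, half_moon_b from where it was at the start of the episode above 0.03 m).
It also fails if it takes over 58 s, if anything falls off the work surface, if the arm or the gripper's body presses on something with over 40 N, if the wrist force passes 120 N, or if a joint passes its speed limit or range.

## Working session

There is one attempt and no reset: what is moved stays moved. The work goes in short steps, Python scripts to look and compute and a tool call to move; the robot and the scene stay as the last step left them, time stands still between calls to the robot, and variables do not carry over. Pictures are saved under pics/ and viewed, and the job is handed in when it is done.

Besides the shell and the picture viewer there is one more tool, called after ">>>" by a JSON object that holds its "op" and its "data", one argument or row to a line. move_arm: Moves the arm, as the interface text tells. Its arguments: {"type":"object","properties":{"motion":{"type":"array"},"jaw":{"type":"number"},"grip_force":{"type":"number"}},"required":["motion"]}

```bash
mkdir -p pics
cat > h.py <<'E'
import numpy as np, cv2
from workcell import *
from scipy.spatial.transform import Rotation as R
def save(n,img): cv2.imwrite('pics/'+n+'.png',img[...,::-1])
def ray(f,u,v):
    d=np.array([(u-f['cx'])/f['fx'],(v-f['cy'])/f['fy'],1.]);T=np.array(f['T']);return T[:3,3],T[:3,:3]@d
def atz(f,u,v,z):
    o,d=ray(f,u,v);return o+d*(z-o[2])/d[2]
def proj(f,p):
    T=np.linalg.inv(np.array(f['T']));c=T[:3,:3]@np.array(p)+T[:3,3];return np.array([f['fx']*c[0]/c[2]+f['cx'],f['fy']*c[1]/c[2]+f['cy']])
def tri(a,b):
    (o1,d1),(o2,d2)=a,b
    A=np.stack([d1,-d2],1);s=np.linalg.lstsq(A,o2-o1,rcond=None)[0]
    p,q=o1+s[0]*d1,o2+s[1]*d2
    return (p+q)/2,np.linalg.norm(p-q)
E
python3 - <<'E'
from h import *
s=observe();print(s)
for c in('scene','top'):
    f=grab_frame(c);save(c+'0',f['frame']);print(c,f['fx'],f['cx'],f['cy'],np.round(f['T'],3).tolist())
    for n in('pin','dock','tongs','cake','half_moon_a','half_moon_b'):
        print(n,[(round(o['score'],2),np.round(o['pixel']).tolist(),int(o['pixels'].sum())) for o in outline_of(n,c)])
print(observe()['clock'],tips_ahead() if callable(tips_ahead) else tips_ahead)
E
```

```text
{'clock': 0.0, 'qpos': array([-1.34418166,  0.5220203 , -0.03633254,  1.59996248,  0.02120548,
        1.02114006, -0.11280618]), 'qd': array([-0.00156267, -0.00069359, -0.00123291, -0.00117015,  0.0008637 ,
       -0.00107736,  0.00028054]), 'joint_efforts': array([ 1.39630952e-04, -9.27105761e+01,  1.98016025e+00, -3.69935310e+01,
        1.78931036e-02,  8.16576445e-03, -2.48149021e-06]), 'position': array([0.18274087, 0.59737317, 0.25573805]), 'tool_rot': array([-3.14045078e+00,  8.44257582e-05,  2.84476838e+00]), 'force': array([0.43434477, 0.72156233, 0.10982899]), 'moment': array([-0.0371671 , -0.05637115, -0.00533208]), 'grip_width': 0.08546704271805997}
scene 471.7012708258816 318.6260984257837 240.28384049062623 [[0.734, -0.451, 0.507, 0.035], [-0.679, -0.472, 0.563, -0.642], [-0.015, -0.757, -0.653, 0.697], [0.0, 0.0, 0.0, 1.0]]
pin [(0.86, [442.0, 362.0], 321), (0.81, [392.0, 310.0], 228), (0.63, [404.0, 375.0], 277), (0.52, [326.0, 317.0], 264)]
dock [(0.89, [392.0, 335.0], 2355)]
tongs [(0.93, [336.0, 283.0], 1861)]
cake [(0.65, [248.0, 227.0], 337)]
half_moon_a [(0.83, [288.0, 208.0], 240), (0.71, [249.0, 197.0], 213)]
half_moon_b [(0.83, [288.0, 208.0], 240), (0.71, [249.0, 197.0], 213)]
top 546.1770322322488 307.95858365637315 237.93652330085592 [[-0.004, -0.986, 0.166, 0.352], [-1.0, 0.008, 0.021, -0.121], [-0.022, -0.165, -0.986, 1.084], [0.0, 0.0, 0.0, 1.0]]
pin [(0.65, [387.0, 300.0], 93), (0.64, [433.0, 256.0], 119), (0.55, [494.0, 258.0], 195)]
dock [(0.66, [429.0, 268.0], 1612)]
tongs [(0.56, [382.0, 265.0], 715), (0.45, [346.0, 266.0], 317)]
cake [(0.65, [208.0, 260.0], 469)]
half_moon_a [(0.9, [214.0, 201.0], 461), (0.84, [156.0, 225.0], 437)]
half_moon_b [(0.9, [214.0, 201.0], 461), (0.84, [156.0, 225.0], 437)]
0.7 0.025
```

View pics/scene0.png

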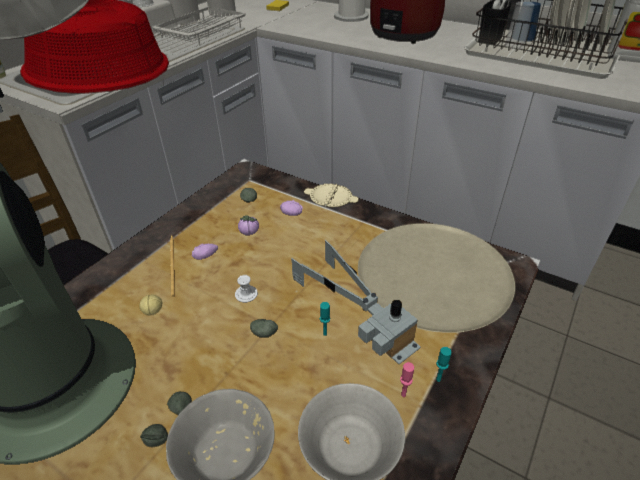

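View pics/top0.png

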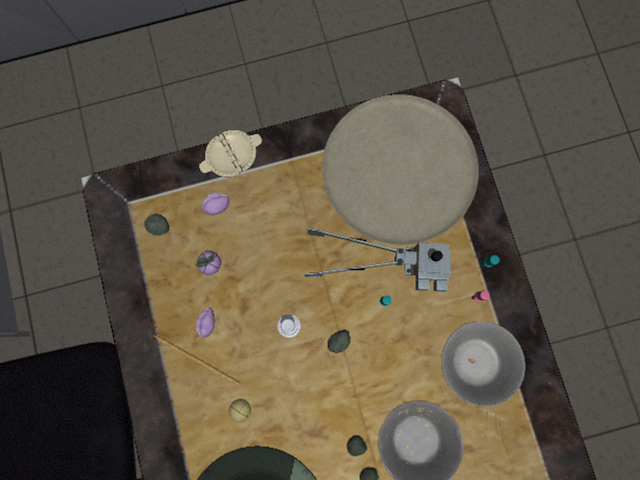

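Run:
```python
import cv2
a=cv2.imread('pics/scene0.png');b=cv2.imread('pics/top0.png')
cv2.imwrite('pics/s_crop.png',cv2.resize(a[240:400,280:480],None,fx=4,fy=3.7,interpolation=cv2.INTER_CUBIC))
cv2.imwrite('pics/t_crop.png',cv2.resize(b[180:330,310:510],None,fx=4,fy=4,interpolation=cv2.INTER_CUBIC))
```

```text
(no output)
```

View pics/s_crop.png

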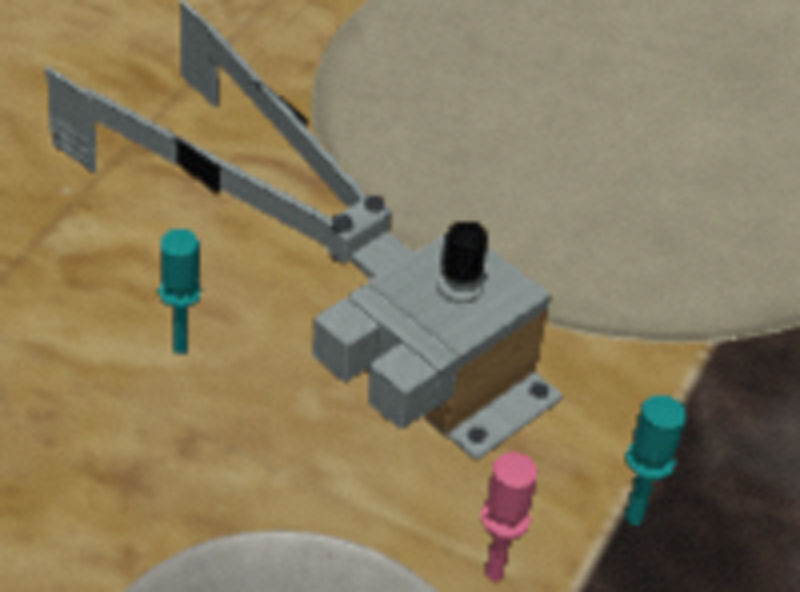

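View pics/t_crop.png

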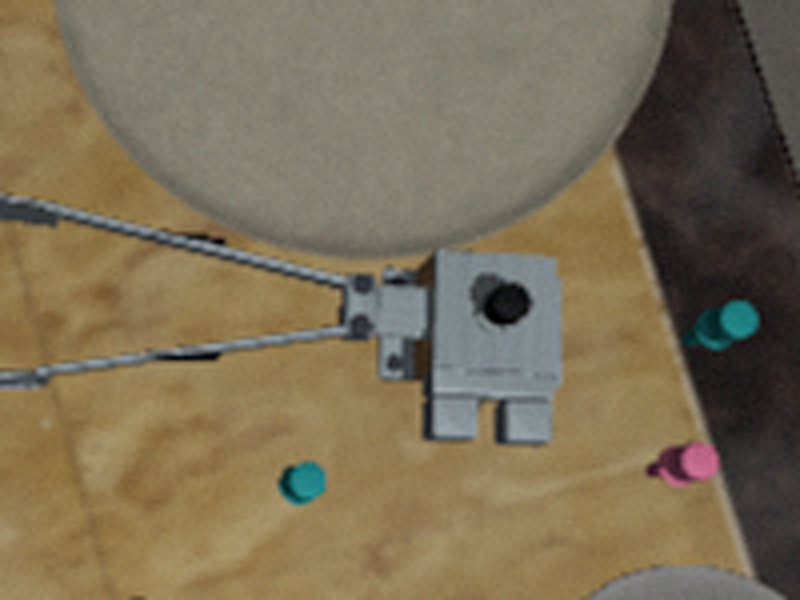

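```bash
cat >> h.py <<'E'
def wray(f,st,u,v):
    a,b=(u-f['cx'])/f['fx'],(v-f['cy'])/f['fy'];r=np.hypot(a,b)
    d=np.array([a/r*np.sin(r),b/r*np.sin(r),np.cos(r)]) if r>1e-9 else np.array([0,0,1.])
    M=np.array(f['mount']);Rt=R.from_euler('xyz',st['tool_rot']).as_matrix()
    return st['position']+Rt@M[:3,3],Rt@M[:3,:3]@d
def watz(f,st,u,v,z):
    o,d=wray(f,st,u,v);return o+d*(z-o[2])/d[2]
def wproj(f,st,p):
    M=np.array(f['mount']);Rt=R.from_euler('xyz',st['tool_rot']).as_matrix()
    c=M[:3,:3].T@(Rt.T@(np.array(p)-st['position'])-M[:3,3]);t=np.arctan2(np.hypot(c[0],c[1]),c[2]);h=np.hypot(c[0],c[1])
    return np.array([f['cx']+f['fx']*t*c[0]/h,f['cy']+f['fy']*t*c[1]/h])
E
python3 - <<'E'
from h import *
t=grab_frame('top');s=grab_frame('scene');w0=observe();w=grab_frame('wrist')
save('w0',w['frame']);print(w['fx'],w['cx'],w['cy'],np.round(w['mount'],3).tolist())
cr=lambda x,y:(310+x/4,180+y/4); cs=lambda x,y:(280+x/4,240+y/3.7)
print('dock top corners TOP')
for p in((435,250),(558,260),(560,385),(428,385)):print(np.round(atz(t,*cr(*p),.064),4))
for p in((550,298),(440,235)):print('scene',np.round(atz(s,*cs(*p),.064),4))
print('knob tri',tri(ray(t,*cr(507,303)),ray(s,*cs(466,238))))
print('turq tri',tri(ray(t,*cr(304,481)),ray(s,*cs(180,240))))
print('padL',tri(ray(t,*cr(188,353)),ray(s,*cs(198,165))))
c=outline_of('cake','top')[0]['pixel'];c2=outline_of('cake','scene')[0]['pixel'];print('cake',tri(ray(t,*c),ray(s,*c2)))
a=outline_of('half_moon_a','top')
for o in a:print('moon',np.round(atz(t,*o['pixel'],.012),3),np.linalg.norm(atz(t,*o['pixel'],.012)[:2]-tri(ray(t,*c),ray(s,*c2))[0][:2]))
# disc
print('disc left edge',[np.round(atz(t,*p,0.),3) for p in((400,244),(323,168),(350,220),(478,168),(400,95))])
print('disc tri lowest edge?',tri(ray(t,322,168),ray(s,380,233)))
E
```

```text
371.64829954431775 323.0530767249675 238.67548904890046 [[0.001, -0.947, -0.32, 0.082], [1.0, 0.001, -0.001, 0.001], [0.001, -0.32, 0.947, -0.118], [0.0, 0.0, 0.0, 1.0]]
dock top corners TOP
[ 0.5125 -0.3081  0.064 ]
[ 0.5073 -0.3654  0.064 ]
[ 0.4485 -0.3636  0.064 ]
[ 0.4489 -0.3025  0.064 ]
scene [ 0.5066 -0.3673  0.064 ]
scene [ 0.502  -0.3097  0.064 ]
knob tri (array([ 0.48382216, -0.33463314,  0.0960625 ]), np.float64(0.0023759170379627687))
turq tri (array([ 0.40510541, -0.24252974,  0.08033775]), np.float64(0.0029402483854723666))
padL (array([ 0.46623283, -0.19212595,  0.04920734]), np.float64(0.00014162686712498865))
cake (array([0.48838463, 0.10329425, 0.00428147]), np.float64(0.005287534553743036))
moon [0.559 0.204 0.012] 0.12280357379505802
moon [0.609 0.094 0.012] 0.12105492293889458
disc left edge [array([ 0.52 , -0.282,  0.   ]), array([ 0.679, -0.13 ,  0.   ]), array([ 0.57 , -0.183,  0.   ]), array([ 0.676, -0.446,  0.   ]), array([ 0.836, -0.293,  0.   ])]
disc tri lowest edge? (array([ 0.67730387, -0.12998377,  0.01616421]), np.float64(0.007448733724206284))
```

View pics/w0.png

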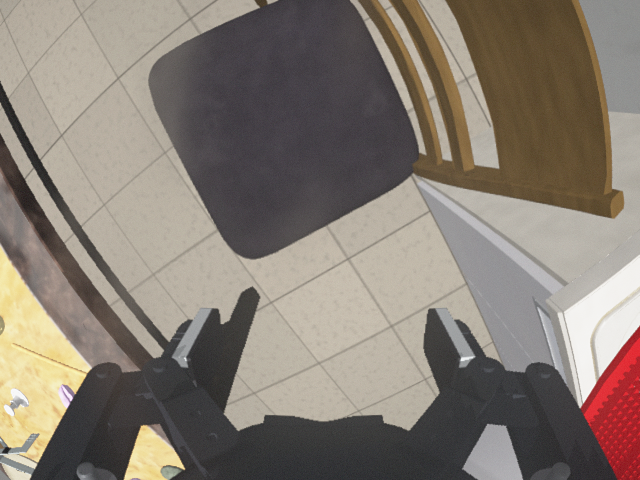

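>>> {"op": "move_arm", "data": {
  "motion": [
    [[60,-40,0],[0,0,-0.1]],
    [[120,-90,0],[0,0,-0.22]],
    [[180,-150,0],[0,0,-0.35]],
    [[230,-200,0],[0,0,-0.48]],
    [[270,-260,0],[0,0,-0.6]],
    [[300,-320,0],[0,0,-0.72]],
    [[320,-380,0],[0,0,-0.85]],
    [[325,-440,0],[0,0,-0.97]],
    [[325,-500,0],[0,0,-1.1]],
    [[325,-560,0],[0,0,-1.22]],
    [[320,-620,0],[0,0,-1.32]],
    [[315,-680,0],[0,0,-1.38]]
  ],
  "jaw": 60,
  "grip_force": 40
}}

```text
clock: 2.5
position: [0.5002, -0.0321, 0.2565]
tool_rot: [3.141, -0.0, 1.462]
force: [2.4, 0.4, 1.1]
grip_width: 0.0602
```

>>> {"op": "move_arm", "data": {
  "motion": [
    [[-3,-60,0],[0,0,0]],
    [[-10,-120,0],[0,0,0]],
    [[-15,-180,0],[0,0,0]],
    [[-20,-220,0],[0,0,0]],
    [[-20,-252,0],[0,0,0]],
    [[-20,-252,0],[0,0,0]],
    [[-20,-252,0],[0,0,0]]
  ]
}}

```text
clock: 3.38
position: [0.4804, -0.2815, 0.2562]
tool_rot: [-3.141, -0.0, 1.465]
force: [-0.8, 0.6, 0.3]
grip_width: 0.0599
```

Run:
```python
from h import *
st=observe();w=grab_frame('wrist');save('w1',w['frame']);print(st['clock'],st['position'],st['tool_rot'],st['force'])
for n in('pin','dock'):print(n,[(round(o['score'],2),np.round(o['pixel']).tolist()) for o in outline_of(n,'wrist')])
```

```text
3.375 [ 0.48035749 -0.28154573  0.25616718] [-3.14135334e+00 -4.74847509e-04  1.46514155e+00] [-0.7913814   0.62125144  0.33822044]
pin [(0.77, [230.0, 181.0]), (0.74, [335.0, 281.0]), (0.63, [275.0, 350.0]), (0.57, [334.0, 359.0])]
dock [(0.58, [311.0, 256.0])]
```

View pics/w1.png

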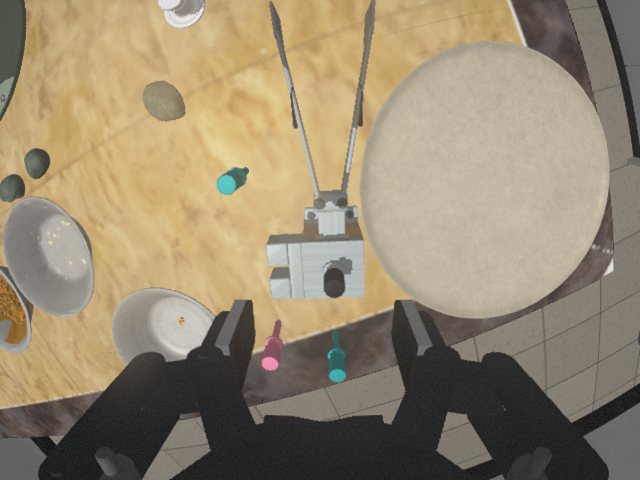

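Run:
```python
import cv2
a=cv2.imread('pics/w1.png')
cv2.imwrite('pics/w1c.png',cv2.resize(a[185:310,255:385],None,fx=6,fy=4.8,interpolation=cv2.INTER_CUBIC))
```

```text
(no output)
```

View pics/w1c.png

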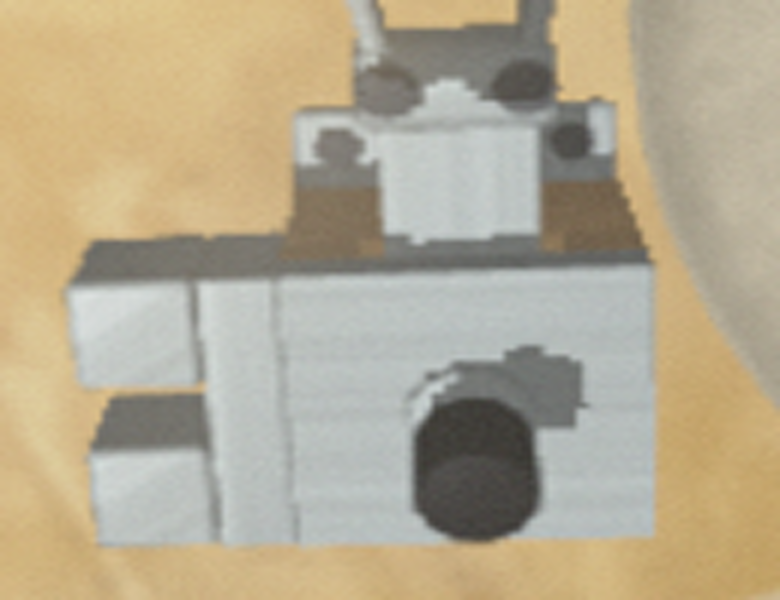

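Run:
```python
from h import *
from scipy.optimize import least_squares
st=observe();w=grab_frame('wrist');print(st['clock'])
pts=[((652,264),(28,-28)),((655,537),(-28,-28)),((68,287),(28,60)),((100,545),(-28,60)),((82,388),(6,60)),((92,452),(-6,60)),((203,383),(6,40))]
px=[(255+a/6,185+b/4.8) for (a,b),_ in pts];D=np.array([d for _,d in pts])/1e3
def world(p,d,z):
    c,s=np.cos(p[2]),np.sin(p[2]);return np.array([p[0]+c*d[0]-s*d[1],p[1]+s*d[0]+c*d[1],z])
def res(p):return np.concatenate([wproj(w,st,world(p,d,.064))-q for d,q in zip(D,px)])
r=least_squares(res,[.48,-.335,1.47]);p=r.x;print(p,np.round(r.fun,1))
for d,q in zip(D,px):print(d,np.round(watz(w,st,*q,.064)-world(p,d,.064),4))
print('notch',world(p,(0,.046),.064),'grip',world(p,(.146,0),.051),'mouth',world(p,(.225,0),.016))
print('knobtop',watz(w,st,255+478/6,185+499/4.8,.102))
t=grab_frame('top')
for d in((0,0),(0,.046)):print(proj(t,world(p,d,.064)))
print('pads px',[wproj(w,st,world(p,(.146,k),.051)) for k in(.029,-.029)])
c=outline_of('cake','top')[0]
print('cake',[np.round(atz(t,*c['pixel'],z),4) for z in(.015,.02)])
for q in((214,203),(205,322)):print('moon',atz(t,*q,.012))
```

```text
3.525
[ 0.4856731  -0.33412755  1.50664405] [ 1.   0.1  0.4 -0.6 -0.5 -1.  -0.2  0.9 -0.6  0.6 -1.1 -0.8  0.9  1. ]
[ 0.028 -0.028] [-0.0009  0.0002  0.    ]
[-0.028 -0.028] [-0.0004 -0.0006  0.    ]
[0.028 0.06 ] [ 0.0003 -0.001   0.    ]
[-0.028  0.06 ] [0.0003 0.0009 0.    ]
[0.006 0.06 ] [0.0007 0.0006 0.    ]
[-0.006  0.06 ] [ 0.0009 -0.0009  0.    ]
[0.006 0.04 ] [-0.0007  0.0011  0.    ]
notch [ 0.43976772 -0.33117857  0.064     ] grip [ 0.49503291 -0.18842788  0.051     ] mouth [ 0.50009746 -0.10959039  0.016     ]
knobtop [ 0.48513045 -0.33410098  0.102     ]
[433.24110887 256.56347341]
[432.69292791 281.06368736]
pads px [array([294.0686737 , 106.82765037]), array([361.96236185, 104.42418207])]
cake [array([0.4825, 0.0962, 0.015 ]), array([0.4819, 0.0952, 0.02  ])]
moon [0.60471233 0.09097332 0.012     ]
moon [0.367257   0.10282362 0.012     ]
```

Run:
```python
from h import *
print(tips_ahead, callable(tips_ahead) and tips_ahead(), observe()['grip_width'])
```

```text
0.025 False 0.05984115575844347
```

>>> {"op": "move_arm", "data": {
  "motion": [
    [[5,-35,0],[0,0,0.042]],
    [[5,-52,-20],[0,0,0.042]],
    [[5,-52,-70],[0,0,0.042]],
    [[5,-52,-100],[0,0,0.042]],
    [[5,-52,-100],[0,0,0.042]],
    [[5,-52,-100],[0,0,0.042]]
  ],
  "jaw": 40
}}

```text
clock: 4.42
position: [0.4858, -0.3345, 0.1576]
tool_rot: [3.14, 0.001, 1.507]
force: [0.5, -0.2, 0.4]
grip_width: 0.0405
```

Run:
```python
from h import *
st=observe();w=grab_frame('wrist');save('w2',w['frame']);print(st['clock'],st['position'],st['tool_rot'],st['force'],tips_ahead, callable(tips_ahead) and tips_ahead())
```

```text
4.425 [ 0.48578814 -0.33453859  0.15755817] [3.14042142e+00 6.95851551e-04 1.50688533e+00] [ 0.48115112 -0.22664639  0.37937339] 0.025 False
```

View pics/w2.png

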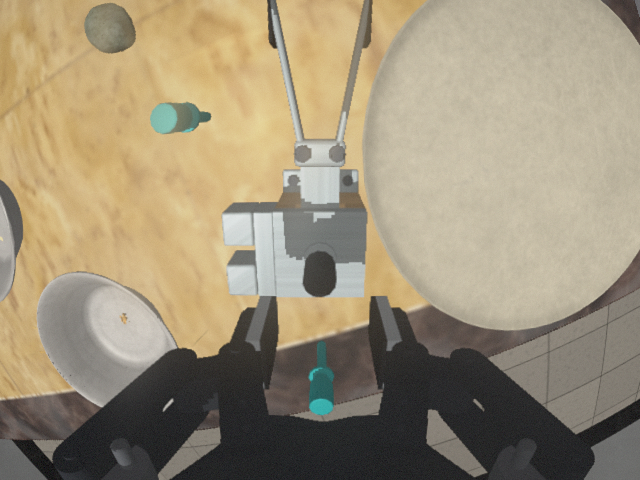

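>>> {"op": "move_arm", "data": {
  "motion": [
    [[0,0,-30],[0,0,0]],
    [[0,0,-54],[0,0,0]],
    [[0,0,-54],[0,0,0]]
  ]
}}

```text
clock: 4.85
position: [0.4852, -0.3341, 0.1024]
tool_rot: [-3.141, -0.0, 1.507]
force: [-0.3, -0.1, -0.1]
grip_width: 0.0399
```

>>> {"op": "move_arm", "data": {
  "motion": [
    [[0,0,0],[0,0,0]],
    [[0,0,0],[0,0,0]],
    [[0,0,0],[0,0,0]],
    [[0,0,0],[0,0,0]],
    [[0,0,0],[0,0,0]],
    [[0,0,0],[0,0,0]]
  ],
  "jaw": 5
}}

```text
clock: 5.6
position: [0.4859, -0.3347, 0.1039]
tool_rot: [3.14, 0.001, 1.507]
force: [-1.0, 0.0, 8.2]
grip_width: 0.0165
```

>>> {"op": "move_arm", "data": {
  "motion": [
    [[0,0,10],[0,0,0]],
    [[0,0,30],[0,0,0]],
    [[0,0,50],[0,0,0]],
    [[0,0,62],[0,0,0]],
    [[0,0,62],[0,0,0]]
  ]
}}

```text
clock: 6.22
position: [0.4857, -0.3343, 0.1653]
tool_rot: [3.14, 0.001, 1.507]
force: [-0.4, 0.4, -0.7]
grip_width: 0.0165
```

Run:
```python
from h import *
st=observe();w=grab_frame('wrist');save('w3',w['frame']);print(st['clock'],st['position'],st['tool_rot'],st['force'],st['grip_width'])
s=grab_frame('scene');save('s3',cv2.resize(s['frame'][220:420,270:470],None,fx=4,fy=3,interpolation=cv2.INTER_CUBIC))
```

```text
6.225 [ 0.4857048  -0.33434134  0.16529781] [3.13998455e+00 5.71641455e-04 1.50694853e+00] [-0.38111407  0.37259085 -0.6632357 ] 0.016465506639309055
```

View pics/w3.png

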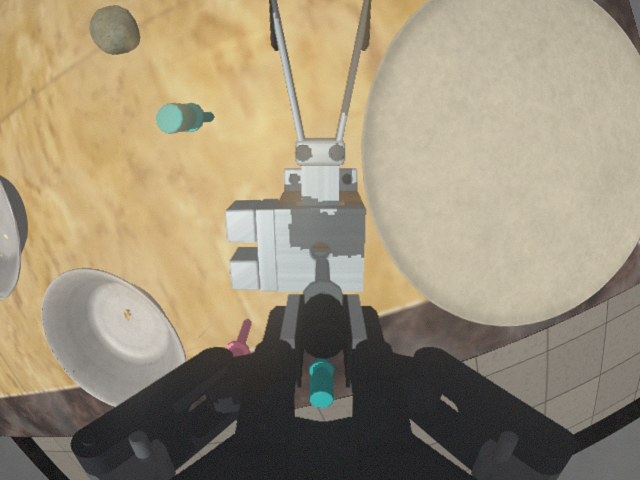

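View pics/s3.png

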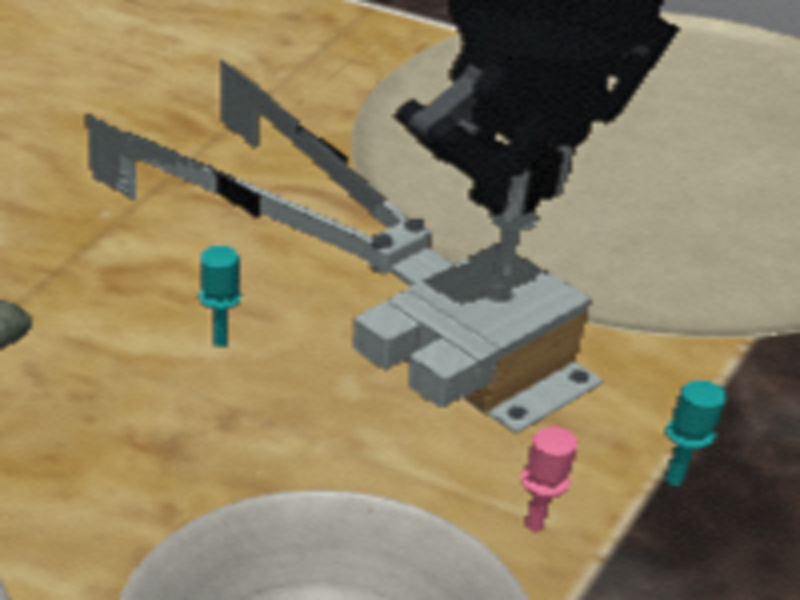

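Run:
```python
from h import *
st=observe();w=grab_frame('wrist');P=st['position']
for z in(.126,.128,.081):print(z,wproj(w,st,[.4857,-.3342,z]))
c=w['frame'][235:305,285:360];save('w3c',cv2.resize(c,None,fx=8,fy=8,interpolation=cv2.INTER_CUBIC))
```

```text
0.126 [323.11958834 299.90084889]
0.128 [323.1201332  301.90581363]
0.081 [323.10954219 263.54974122]
```

View pics/w3c.png

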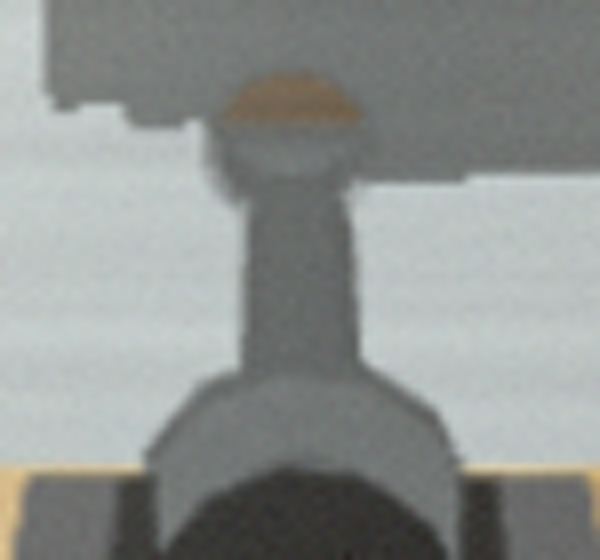

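>>> {"op": "move_arm", "data": {
  "motion": [
    [[-20,1.3,0],[0,0,0]],
    [[-40,2.5,0],[0,0,0]],
    [[-47,3,0],[0,0,0]],
    [[-47,3,0],[0,0,0]],
    [[-47,3,0],[0,0,0]]
  ]
}}

```text
clock: 7.0
position: [0.439, -0.3312, 0.1642]
tool_rot: [3.141, 0.0, 1.507]
force: [0.6, 0.9, -1.0]
grip_width: 0.0169
```

Run:
```python
from h import *
st=observe();w=grab_frame('wrist');print(st['clock'],st['position'],st['tool_rot'])
c=w['frame'][170:330,220:420];save('w4c',cv2.resize(c,None,fx=4,fy=3.7,interpolation=cv2.INTER_CUBIC))
```

```text
7.0 [ 0.43900656 -0.33116775  0.16417687] [3.1413913e+00 7.0046056e-05 1.5073116e+00]
```

View pics/w4c.png

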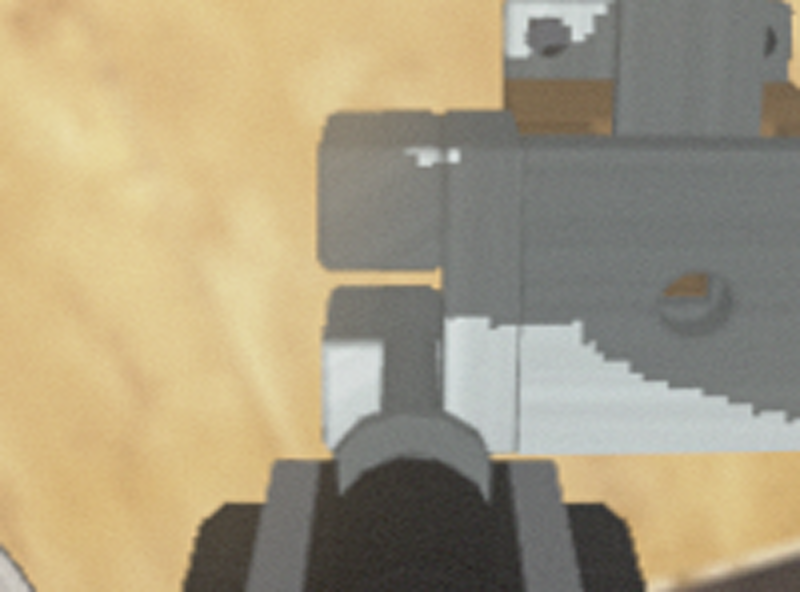

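Run:
```python
from h import *
st=observe();w=grab_frame('wrist')
g=lambda a,b:watz(w,st,220+a/4,170+b/3.7,.064)
yaw=1.5066;ex=np.array([np.cos(yaw),np.sin(yaw)]);ey=np.array([-ex[1],ex[0]]);o=np.array([.4857,-.3341])
for n,a in dict(bore=(697,302),fr=(325,270),bk=(325,340),inn=(441,270),pfo=(320,148),pbo=(325,447),pbi=(518,452),pinside=(380,340)).items():
    q=g(*a)[:2]-o;print(n,np.round([q@ex*1e3,q@ey*1e3],1))
```

```text
bore [0.7 1.2]
fr [ 6.5 59.9]
bk [-6.2 60.1]
inn [ 6.5 41.9]
pfo [27.6 60.3]
pbo [-26.8  60.6]
pbi [-27.7  28.9]
pinside [-6.2 51.4]
```

>>> {"op": "move_arm", "data": {
  "motion": [
    [[0,0,-15],[0,0,0]],
    [[0,0,-30],[0,0,0]],
    [[0,0,-45],[0,0,0]],
    [[0,0,-56],[0,0,0]],
    [[0,0,-61],[0,0,0]],
    [[0,0,-61],[0,0,0]]
  ]
}}

```text
clock: 7.85
position: [0.4382, -0.3315, 0.1033]
tool_rot: [3.142, 0.0, 1.506]
force: [-1.3, 0.4, 2.3]
grip_width: 0.0164
```

Run:
```python
from h import *
st=observe();w=grab_frame('wrist');print(st['clock'],st['position'],st['tool_rot'],st['force'],st['moment'])
c=w['frame'][170:330,220:420];save('w5c',cv2.resize(c,None,fx=4,fy=3.7,interpolation=cv2.INTER_CUBIC))
s=grab_frame('scene');save('s5',cv2.resize(s['frame'][220:420,270:470],None,fx=4,fy=3,interpolation=cv2.INTER_CUBIC))
```

```text
7.85 [ 0.43819847 -0.33147326  0.10334361] [3.14150191e+00 6.05063130e-05 1.50641394e+00] [-1.31576196  0.41517913  2.31529748] [-0.01729643  0.27374079 -0.00449119]
```

View pics/w5c.png

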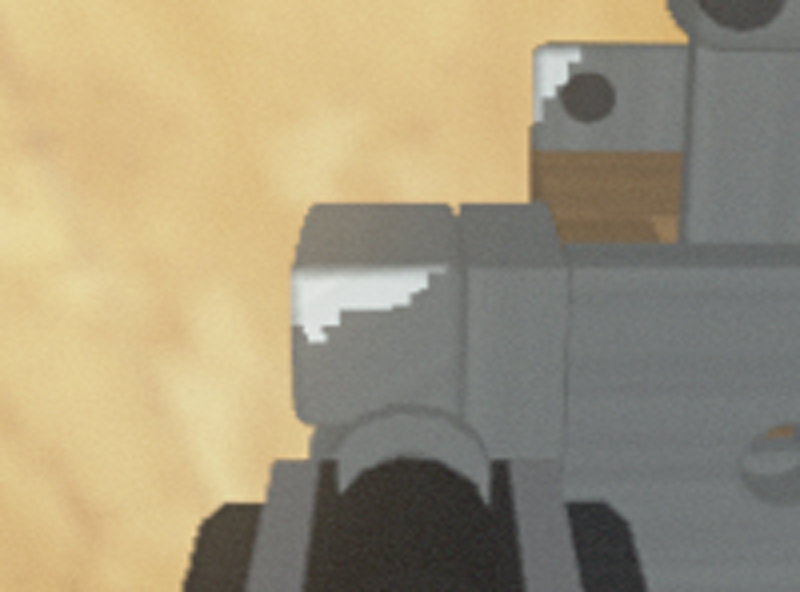

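View pics/s5.png

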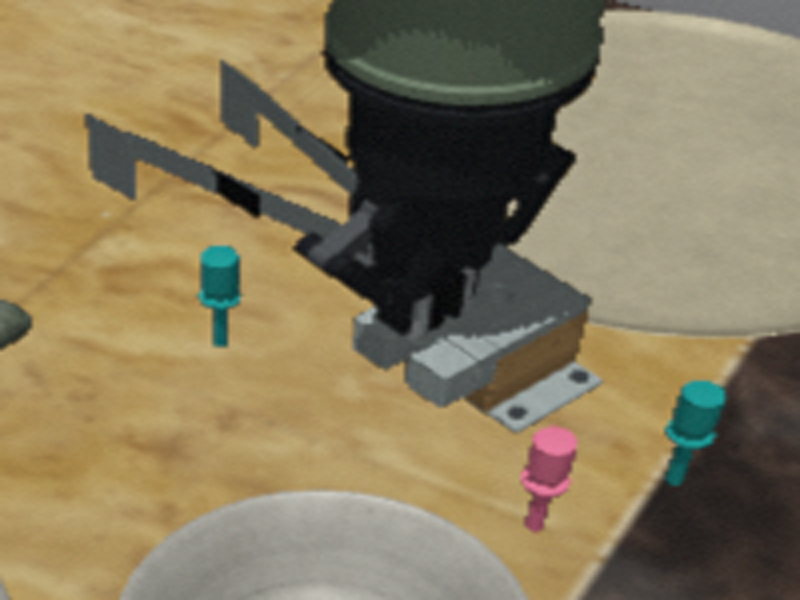

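>>> {"op": "move_arm", "data": {
  "motion": [
    [[0,0,-1.5],[0,0,0]],
    [[0,0,-1.5],[0,0,0]]
  ]
}}

```text
clock: 8.2
position: [0.4383, -0.3316, 0.103]
tool_rot: [3.141, 0.0, 1.506]
force: [-7.3, 4.2, 28.0]
grip_width: 0.0169
```

>>> {"op": "move_arm", "data": {
  "motion": [
    [[0,0,0],[0,0,0]],
    [[0,0,0],[0,0,0]],
    [[0,0,0],[0,0,0]]
  ],
  "jaw": 40
}}

```text
clock: 8.57
position: [0.4383, -0.3312, 0.1017]
tool_rot: [-3.141, -0.0, 1.507]
force: [-0.6, -0.1, -0.2]
grip_width: 0.0403
```

>>> {"op": "move_arm", "data": {
  "motion": [
    [[0,0,30],[0,0,0]],
    [[0,0,70],[0,0,0]],
    [[10,10,100],[0,0,0]],
    [[10,10,100],[0,0,0]]
  ]
}}

```text
clock: 9.07
position: [0.4497, -0.321, 0.2035]
tool_rot: [3.138, 0.001, 1.508]
force: [0.3, 0.5, -1.6]
grip_width: 0.04
```

Run:
```python
from h import *
st=observe();w=grab_frame('wrist');print(st['clock'],st['position'],st['tool_rot'],st['force'],st['moment'])
c=w['frame'][170:330,220:420];save('w6c',cv2.resize(c,None,fx=4,fy=3.7,interpolation=cv2.INTER_CUBIC))
save('w6',w['frame'])
s=grab_frame('scene');save('s6',cv2.resize(s['frame'][220:420,270:470],None,fx=4,fy=3,interpolation=cv2.INTER_CUBIC))
for p in([.4398,-.3312,.102],[.4398,-.3312,.066]):print(wproj(w,st,p),proj(s,p))
```

```text
9.075 [ 0.4497236  -0.32098023  0.20351579] [3.13837615e+00 9.29279876e-04 1.50817357e+00] [ 0.29458919  0.48738036 -1.64566143] [-0.00604815 -0.03076951  0.00667277]
[307.28118697 267.6876707 ] [376.90556337 314.9346303 ]
[309.06402761 248.27605223] [375.48802976 328.96616017]
```

View pics/w6.png

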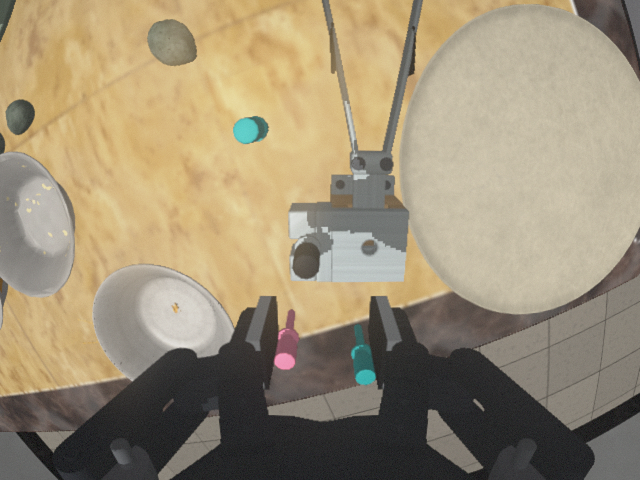

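View pics/s6.png

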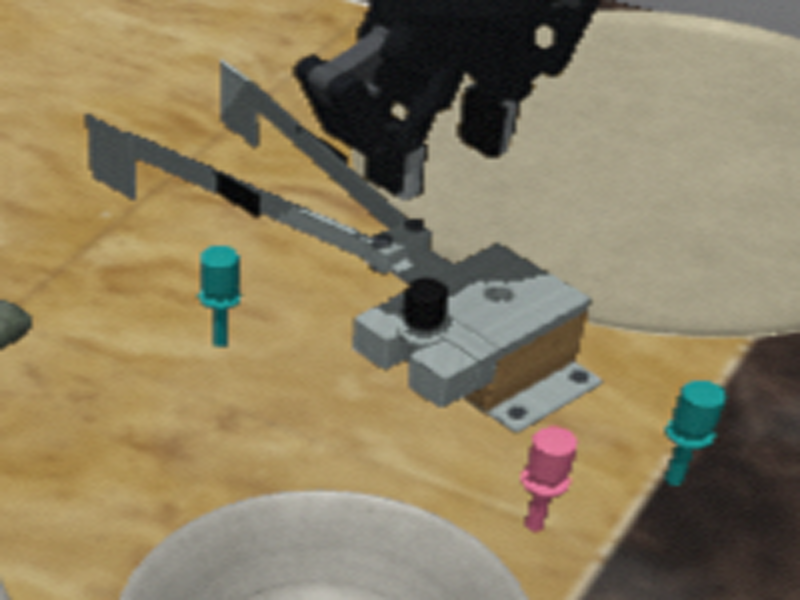

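>>> {"op": "move_arm", "data": {
  "motion": [
    [[20,50,0],[0,0,0]],
    [[40,100,0],[0,0,0]],
    [[45,132,-20],[0,0,0]],
    [[45,132,-40],[0,0,0]],
    [[45,132,-40],[0,0,0]],
    [[45,132,-40],[0,0,0]]
  ],
  "jaw": 70
}}

```text
clock: 9.93
position: [0.493, -0.19, 0.1619]
tool_rot: [-3.141, 0.0, 1.506]
force: [-0.0, 1.0, -0.2]
grip_width: 0.0699
```

Run:
```python
from h import *
st=observe();w=grab_frame('wrist');print(st['clock'],st['position'],st['tool_rot'],st['force'],st['grip_width'])
save('w7',w['frame'])
yaw=1.5066;ex=np.array([np.cos(yaw),np.sin(yaw)]);ey=np.array([-ex[1],ex[0]]);o=np.array([.4857,-.3341])
for d in(128,146,164):
  for k in(-29,29):
    q=o+ex*d/1e3+ey*k/1e3;print(d,k,wproj(w,st,[*q,.061]))
```

```text
9.925 [ 0.49300733 -0.19002684  0.16193622] [-3.14122728e+00  3.53257858e-04  1.50552633e+00] [-0.03288558  0.95113277 -0.19807501] 0.06990565894468576
128 -29 [370.04160375 275.65930293]
128 29 [280.57939327 275.69163262]
146 -29 [371.33776658 249.67292947]
146 29 [279.40403061 249.68131871]
164 -29 [372.5324647  222.26944714]
164 29 [278.32041443 222.24964167]
```

View pics/w7.png

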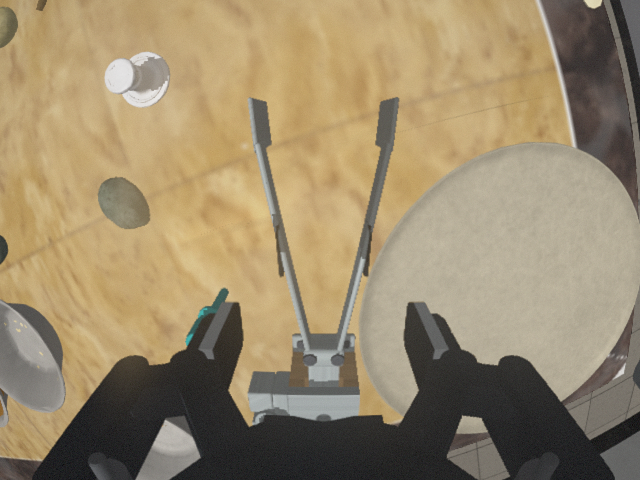

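>>> {"op": "move_arm", "data": {
  "motion": [
    [[2,1.5,-30],[0,0,0]],
    [[2,1.5,-60],[0,0,0]],
    [[2,1.5,-85],[0,0,0]],
    [[2,1.5,-104],[0,0,0]],
    [[2,1.5,-104],[0,0,0]],
    [[2,1.5,-104],[0,0,0]]
  ]
}}

```text
clock: 10.72
position: [0.4956, -0.1882, 0.0587]
tool_rot: [3.141, 0.0, 1.506]
force: [0.5, 0.5, -0.3]
grip_width: 0.0698
```

Run:
```python
from h import *
st=observe();w=grab_frame('wrist');print(st['clock'],st['position'],st['tool_rot'],st['force'],st['grip_width'])
save('w8',w['frame'])
s=grab_frame('scene');save('s8',cv2.resize(s['frame'][200:400,250:450],None,fx=4,fy=3,interpolation=cv2.INTER_CUBIC))
```

```text
10.725 [ 0.4956333  -0.18819509  0.05873719] [3.14056168e+00 3.00808561e-04 1.50623348e+00] [ 0.50248406  0.51451811 -0.28346928] 0.06981320856629157
```

View pics/w8.png

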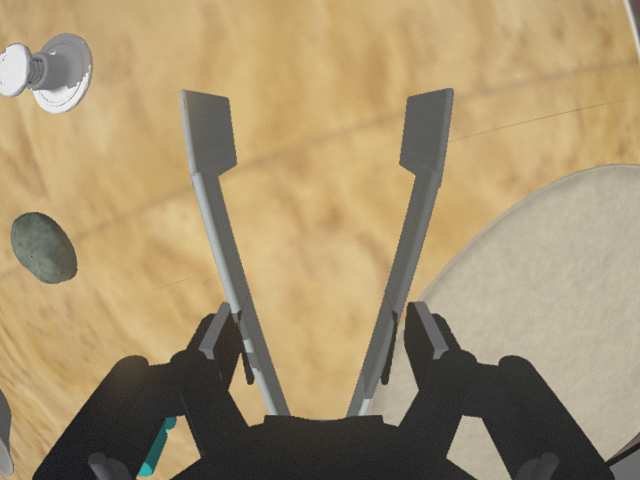

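View pics/s8.png

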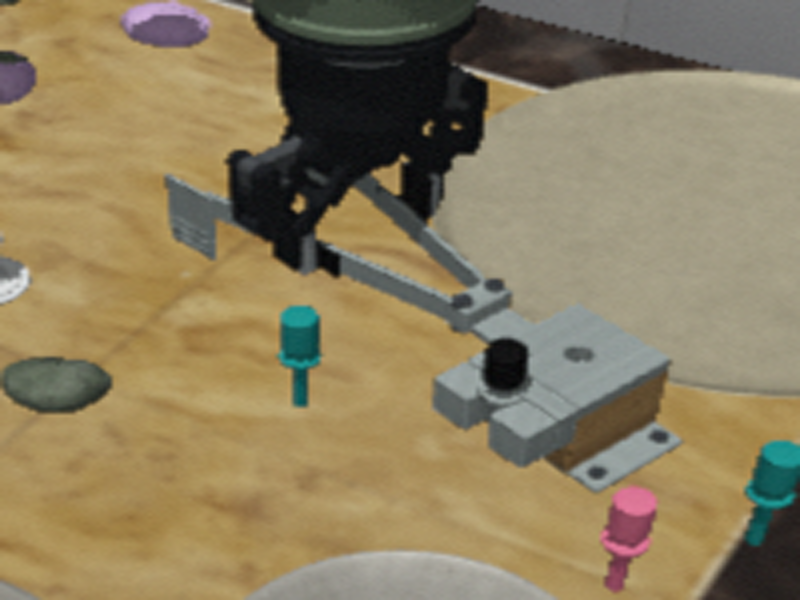

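>>> {"op": "move_arm", "data": {
  "motion": [
    [[0,0,0],[0,0,0]],
    [[0,0,0],[0,0,0]],
    [[0,0,0],[0,0,0]],
    [[0,0,0],[0,0,0]],
    [[0,0,0],[0,0,0]]
  ],
  "jaw": 52,
  "grip_force": 60
}}

```text
clock: 11.45
position: [0.4961, -0.1879, 0.059]
tool_rot: [3.139, 0.0, 1.506]
force: [-2.0, 1.3, 15.5]
grip_width: 0.0523
```

Run:
```python
from h import *
st=observe();w=grab_frame('wrist');print(st['clock'],st['position'],st['tool_rot'],st['force'],st['moment'],st['grip_width'])
save('w9',w['frame'])
```

```text
11.45 [ 0.49612778 -0.18788644  0.05903646] [3.13936622e+00 8.07398172e-05 1.50645761e+00] [-2.01341885  1.29461271 15.54444149] [ 0.33206114  0.24783259 -0.21892263] 0.052349473204285644
```

View pics/w9.png

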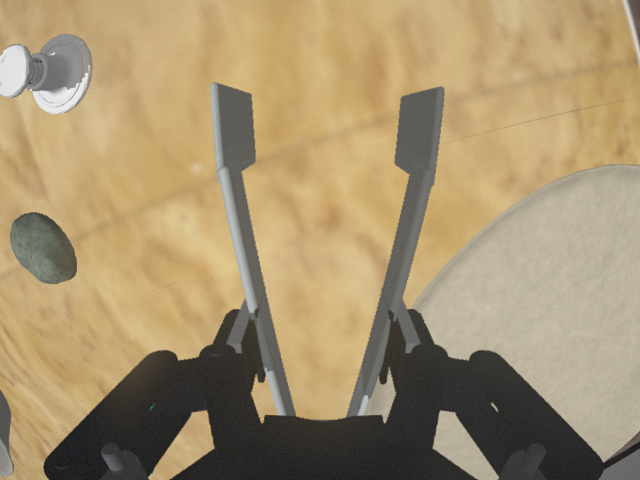

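>>> {"op": "move_arm", "data": {
  "motion": [
    [[0,0,1],[0,0,0]],
    [[0,0,2],[0,0,0]],
    [[0,0,3],[0,0,0]],
    [[0,0,3],[0,0,0]],
    [[0,0,3],[0,0,0]]
  ]
}}

```text
clock: 12.12
position: [0.4952, -0.1877, 0.0607]
tool_rot: [-3.141, -0.0, 1.507]
force: [0.0, 0.8, -0.4]
grip_width: 0.0521
```

>>> {"op": "move_arm", "data": {
  "motion": [
    [[0.6,10,0],[0,0,0]],
    [[1.3,20,0],[0,0,0]],
    [[1.9,30,0],[0,0,0]],
    [[2.6,40,0],[0,0,0]],
    [[3.2,50,0],[0,0,0]],
    [[3.9,60,0],[0,0,0]],
    [[4.2,65,0],[0,0,0]],
    [[4.2,65,0],[0,0,0]]
  ]
}}

```text
clock: 13.12
position: [0.4995, -0.1224, 0.0608]
tool_rot: [3.142, -0.0, 1.507]
force: [-0.1, -0.4, -1.5]
grip_width: 0.0519
```

Run:
```python
from h import *
st=observe();w=grab_frame('wrist');print(st['clock'],st['position'],st['tool_rot'],st['force'],st['moment'],st['grip_width'])
save('w10',w['frame'])
s=grab_frame('scene');save('s10',cv2.resize(s['frame'][180:380,210:450],None,fx=3.3,fy=3,interpolation=cv2.INTER_CUBIC))
for n in('cake','half_moon_a'):
  for c in('wrist','scene'):print(n,c,[(round(o['score'],2),np.round(o['pixel']).tolist()) for o in outline_of(n,c)])
```

```text
13.125 [ 0.49954158 -0.12240121  0.06080678] [ 3.14158373e+00 -6.02396384e-06  1.50728594e+00] [-0.09571103 -0.35214486 -1.49107441] [-0.09643164  0.02658417 -0.0407787 ] 0.05189950812009813
cake wrist []
cake scene [(0.64, [394.0, 336.0]), (0.56, [247.0, 226.0])]
half_moon_a wrist []
half_moon_a scene [(0.73, [245.0, 195.0])]
```

View pics/w10.png

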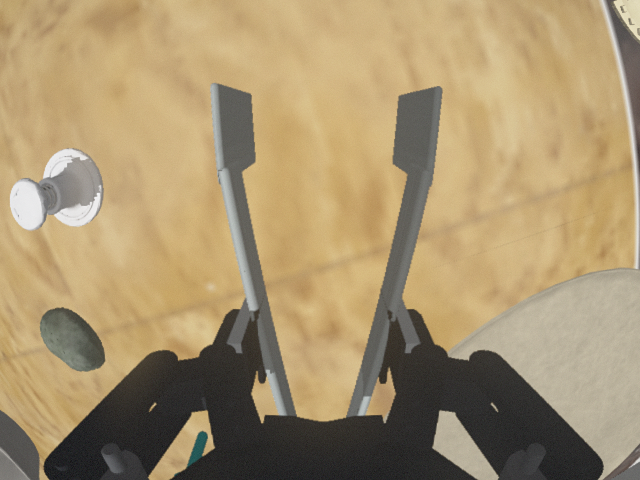

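View pics/s10.png

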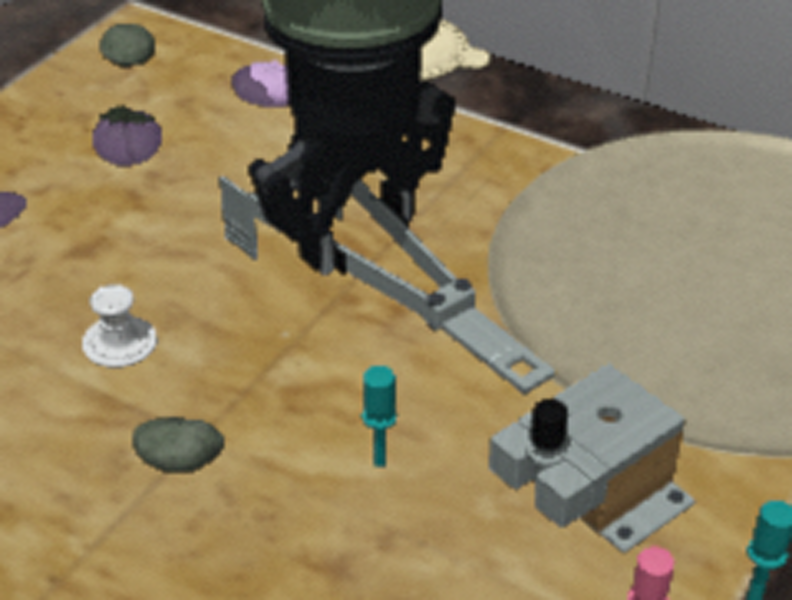

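>>> {"op": "move_arm", "data": {
  "motion": [
    [[-6,10,1],[0,0,0]],
    [[-12,20,1],[0,0,0]],
    [[-17,30,1],[0,0,0]],
    [[-20,40,1],[0,0,0]],
    [[-22,50,1],[0,0,0]],
    [[-22,60,1],[0,0,0]],
    [[-22,65,1],[0,0,0]],
    [[-22,65,1],[0,0,0]],
    [[-22,65,1],[0,0,0]]
  ]
}}

```text
clock: 14.55
position: [0.4776, -0.0581, 0.0618]
tool_rot: [3.141, 0.0, 1.506]
force: [0.2, 0.3, -0.8]
grip_width: 0.0523
```

Run:
```python
from h import *
st=observe();w=grab_frame('wrist');print(st['clock'],st['position'],st['tool_rot'],st['force'],st['grip_width'])
save('w11',w['frame'])
for c in('wrist','top','scene'):
  f=w if c=='wrist' else grab_frame(c)
  if c=='top':save('t11',f['frame'])
  for o in outline_of('cake',c):
    m=np.argwhere(o['pixels']);u=o['pixel'];bb=m.min(0),m.max(0)
    print(c,o['score'],u,bb,[np.round(watz(f,st,*u,z) if c=='wrist' else atz(f,*u,z),4) for z in(.017,.03)])
```

```text
14.55 [ 0.47755325 -0.05805702  0.06179606] [3.14146724e+00 2.27976795e-04 1.50639841e+00] [ 0.19689699  0.25100142 -0.75297964] 0.0523305787201582
wrist 0.74 [311.4, 2.6] (array([  0, 278]), array([ 10, 346])) [array([0.4816, 0.077 , 0.017 ]), array([0.4818, 0.0728, 0.03  ])]
scene 0.62 [247.1, 224.9] (array([215, 238]), array([235, 257])) [array([0.4814, 0.0981, 0.017 ]), array([0.4729, 0.084 , 0.03  ])]
```

View pics/w11.png

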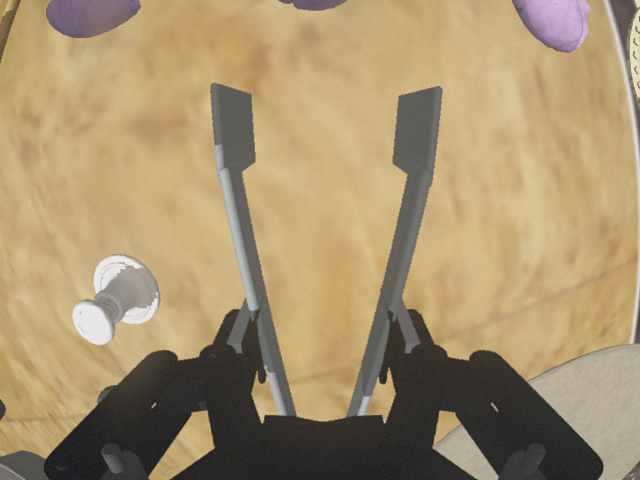

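View pics/t11.png

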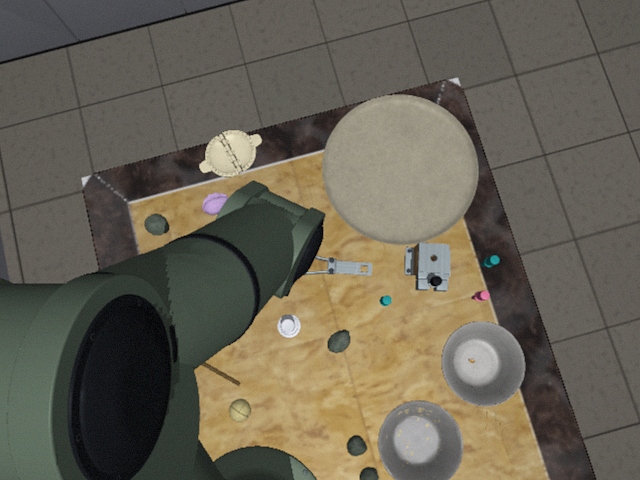

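>>> {"op": "move_arm", "data": {
  "motion": [
    [[0,10,0],[0,0,0]],
    [[-1,20,0],[0,0,0]],
    [[-1,30,0],[0,0,0]],
    [[-1,38,0],[0,0,0]],
    [[-1,38,0],[0,0,0]],
    [[-1,38,0],[0,0,0]]
  ]
}}

```text
clock: 15.6
position: [0.4765, -0.0199, 0.0618]
tool_rot: [3.142, 0.0, 1.507]
force: [0.3, 0.3, -0.4]
grip_width: 0.0524
```

Run:
```python
from h import *
st=observe();w=grab_frame('wrist');print(st['clock'],st['position'],st['tool_rot'],st['force'],st['grip_width'])
save('w12',w['frame'])
for c in('wrist',):
  f=w 
  for o in outline_of('cake',c):
    m=np.argwhere(o['pixels']);u=o['pixel'];bb=m.min(0),m.max(0)
    print(c,o['score'],u,bb,[np.round(watz(f,st,*u,z) if c=='wrist' else atz(f,*u,z),4) for z in(.017,.03)])
    for q in((bb[0][1],u[1]),(bb[1][1],u[1]),(u[0],bb[0][0]),(u[0],bb[1][0])):print(np.round(watz(f,st,*q,.017),4))
```

```text
15.6 [ 0.47648119 -0.01991656  0.06181789] [3.14156391e+00 1.80586482e-04 1.50669309e+00] [ 0.26418139  0.26602146 -0.41629161] 0.05239768079954247
wrist 0.65 [319.4, 40.4] (array([  0, 264]), array([ 92, 379])) [array([0.4828, 0.0972, 0.017 ]), array([0.4828, 0.0945, 0.03  ])]
[0.4591 0.0994 0.017 ]
[0.5084 0.0962 0.017 ]
[0.484  0.1161 0.017 ]
[0.4814 0.0742 0.017 ]
```

View pics/w12.png

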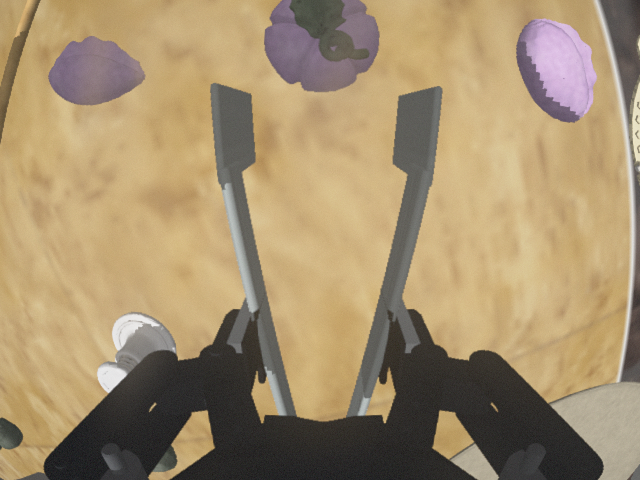

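>>> {"op": "move_arm", "data": {
  "motion": [
    [[2,6,0],[0,0,0]],
    [[2,13,0],[0,0,0]],
    [[2,20,0],[0,0,0]],
    [[2,27,0],[0,0,0]],
    [[2,34,0],[0,0,0]],
    [[2,39,0],[0,0,0]],
    [[2,39,0],[0,0,0]],
    [[2,39,0],[0,0,0]]
  ]
}}

```text
clock: 16.7
position: [0.4785, 0.019, 0.0618]
tool_rot: [3.142, 0.0, 1.507]
force: [1.4, 0.5, -0.7]
grip_width: 0.0522
```

Run:
```python
from h import *
st=observe();w=grab_frame('wrist');print(st['clock'],st['position'],st['tool_rot'],st['force'],st['grip_width'])
save('w13',w['frame'])
for o in outline_of('cake','wrist'):
    u=o['pixel'];print(o['score'],u,np.round(watz(w,st,*u,.02),4))
```

```text
16.7 [0.47848068 0.01904581 0.06182477] [3.14155474e+00 1.49367752e-04 1.50656105e+00] [ 1.35512772  0.4537351  -0.6549304 ] 0.05223621926339094
0.84 [320.8, 125.1] [0.4831 0.0987 0.02  ]
```

View pics/w13.png

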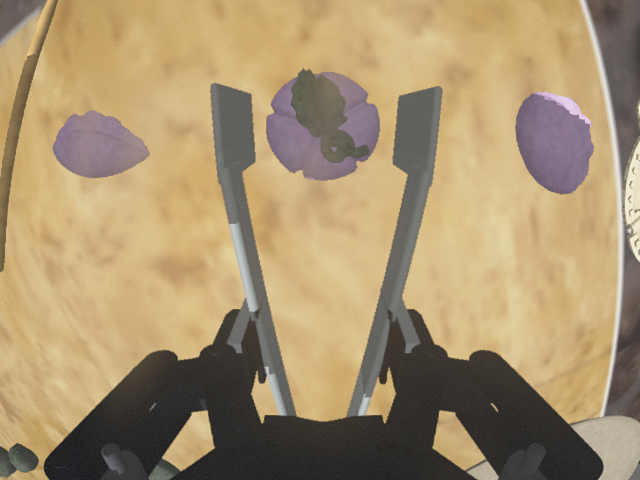

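>>> {"op": "move_arm", "data": {
  "motion": [
    [[0,0,0],[0,0,0]],
    [[0,0,0],[0,0,0]],
    [[0,0,0],[0,0,0]],
    [[0,0,0],[0,0,0]],
    [[0,0,0],[0,0,0]],
    [[0,0,0],[0,0,0]]
  ],
  "jaw": 38,
  "grip_force": 50
}}

```text
clock: 17.55
position: [0.4785, 0.0193, 0.0618]
tool_rot: [3.142, 0.0, 1.507]
force: [0.6, -2.0, 0.8]
grip_width: 0.0396
```

Run:
```python
from h import *
st=observe();w=grab_frame('wrist');print(st['clock'],st['position'],st['tool_rot'],st['force'],st['grip_width'])
save('w14',w['frame'])
```

```text
17.55 [0.47849479 0.01926316 0.0618009 ] [3.14155943e+00 2.84865465e-05 1.50672197e+00] [ 0.60447841 -2.00480221  0.82510465] 0.03961328639842045
```

View pics/w14.png

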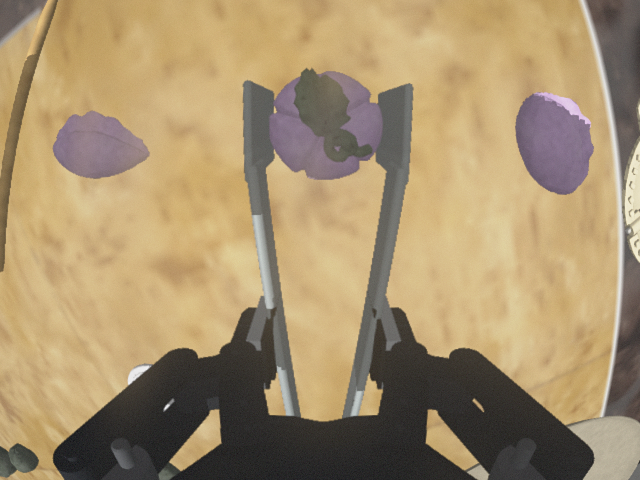

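>>> {"op": "move_arm", "data": {
  "motion": [
    [[0,0,0],[0,0,0]],
    [[0,0,2],[0,0,0]],
    [[0,0,6],[0,0,0]],
    [[0,0,12],[0,0,0]],
    [[0,0,20],[0,0,0]],
    [[0,0,30],[0,0,0]],
    [[0,0,38],[0,0,0]],
    [[0,0,40],[0,0,0]],
    [[0,0,40],[0,0,0]]
  ],
  "jaw": 32
}}

```text
clock: 18.73
position: [0.4785, 0.0194, 0.1019]
tool_rot: [3.141, -0.0, 1.507]
force: [-0.2, -0.4, -1.1]
grip_width: 0.0393
```

Run:
```python
from h import *
st=observe();w=grab_frame('wrist');print(st['clock'],st['position'],st['tool_rot'],st['force'],st['moment'],st['grip_width'])
save('w15',w['frame'])
s=grab_frame('scene');save('s15',cv2.resize(s['frame'][140:380,190:450],None,fx=3,fy=2.5,interpolation=cv2.INTER_CUBIC))
```

```text
18.725 [0.47849122 0.0193621  0.10186196] [ 3.14142870e+00 -6.15658809e-05  1.50691345e+00] [-0.17745797 -0.38830672 -1.08666533] [-0.08745311 -0.0126043  -0.00410642] 0.039291553906824185
```

View pics/w15.png

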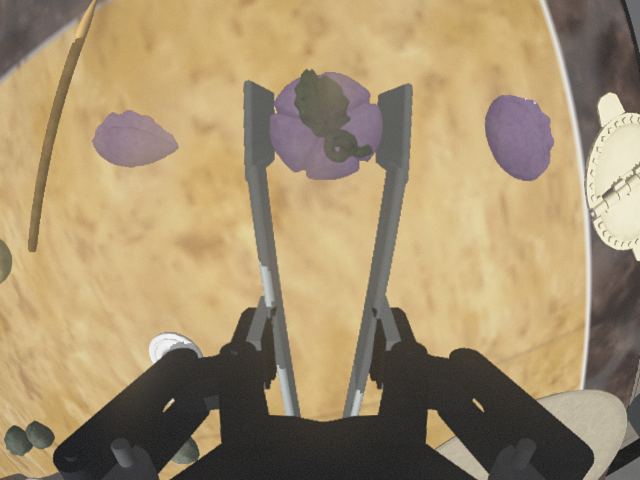

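View pics/s15.png

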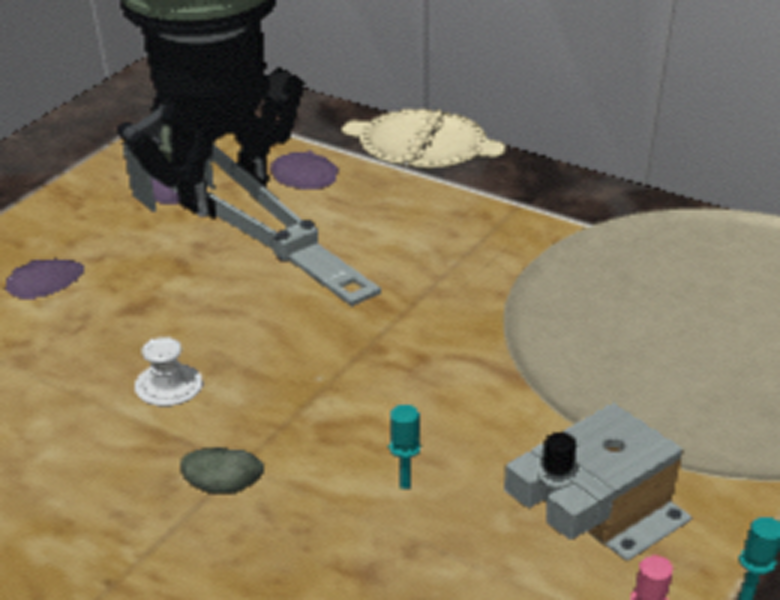

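Lifted and unchanged in the tongs. Raising to about 150 mm.

>>> {"op": "move_arm", "data": {
  "motion": [
    [[0,0,8],[0,0,0]],
    [[0,0,20],[0,0,0]],
    [[0,0,35],[0,0,0]],
    [[0,0,50],[0,0,0]],
    [[0,0,65],[0,0,0]],
    [[0,0,80],[0,0,0]],
    [[0,0,95],[0,0,0]],
    [[0,0,105],[0,0,0]],
    [[0,0,109],[0,0,0]],
    [[0,0,110],[0,0,0]],
    [[0,0,110],[0,0,0]],
    [[0,0,110],[0,0,0]]
  ]
}}

```text
clock: 20.32
position: [0.4783, 0.0192, 0.2115]
tool_rot: [-3.141, 0.0, 1.507]
force: [0.9, 0.1, -1.8]
grip_width: 0.0396
```

Run:
```python
from h import *
st=observe();w=grab_frame('wrist');print(st['clock'],st['position'],st['tool_rot'],st['force'],st['qd'].round(3),st['grip_width'])
save('w16',w['frame'])
s=grab_frame('scene');save('s16',s['frame'])
t=grab_frame('top')
print('pin top cam',[(round(o['score'],2),np.round(o['pixel'],1).tolist()) for o in outline_of('pin','top')],proj(t,[.4398,-.3312,.09]))
```

```text
20.325 [0.4783448  0.01921232 0.21148949] [-3.14105228e+00  2.32432983e-04  1.50667983e+00] [ 0.93003281  0.11701805 -1.84549617] [-0.    -0.001  0.001 -0.    -0.001 -0.    -0.   ] 0.03963101914323721
pin top cam [(0.72, [479.3, 291.1]), (0.71, [491.8, 260.1]), (0.44, [387.3, 299.4])] [435.62151836 279.79029762]
```

View pics/w16.png

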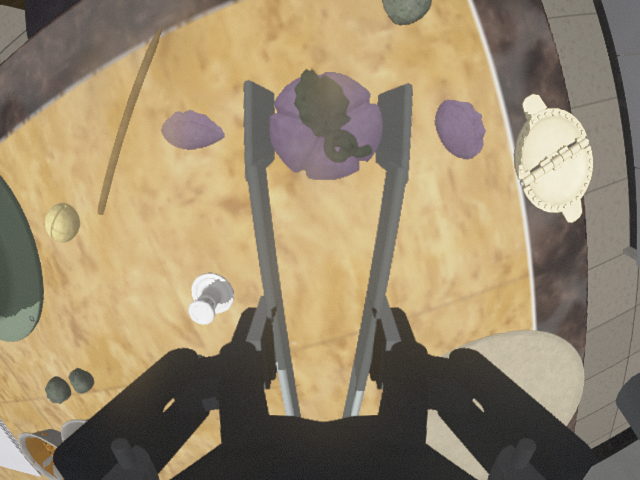

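View pics/s16.png

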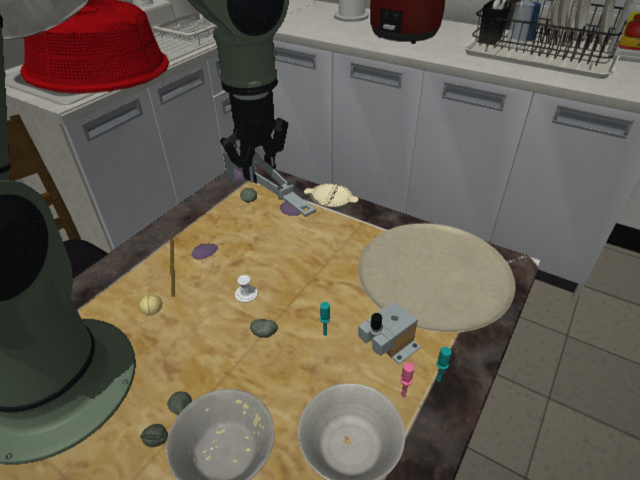

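The cake hangs in the closed tongs at rest (wrist picture (325,125)), and the pin stands in the notch (scene (376,321)). The half-moons have not moved.

```bash
python3 -c "
from workcell import *
print(job_done());print(observe()['clock'])"
```

```text
the job is handed in; nothing more can be done
None
the job is handed in; nothing more can be done
```

I parked the black pin in the notch, slid the tongs out of the dock, closed them on the leaf-topped cake and lifted it. I handed the job in at about 20 s with the cake held and the arm at rest. No verdict was reported.

- **Height:** the TCP rose 150 mm after the grip, to z = 0.211 m. That puts the cake's underside about 15 cm above the table.
- **Grip:** the cake sat still between the paddles in every wrist picture from closing to hand-in. The finger opening read 39.6 mm, below the 44 mm expected. The gripper also read low on the pin's knob, 16.5 mm for 18 mm, so I took it as closed on the cake.
- **Pin:** the scene picture shows it upright with its collar on the wing, within about 3 mm of the notch. The network found no pin there in the last top picture, only the pink and turquoise ones, so this check was by eye and projection.
- **Half-moons:** they looked unmoved in the pictures; I did not re-measure them. The network sometimes reported a dark green cake as a half-moon. I took the two purple ones beside the cake as the half-moons.

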